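# Unclip the food-waste caddy's vent cover and take its filter out for washing

### The arm

A 6-joint arm with a two-finger parallel gripper is mounted at the origin on a cart in front of the work surface, level with it; the furniture and walls round the work are solid. World frame = base frame: x ahead of the robot, y to its left, z up, the work surface at z = 0. Lengths are in m, angles in rad, forces in N, time in s.
With the tool pointing down it reaches from about 0.35 to 0.975 m from the base axis. Payload 17.4 kg.
Tool frame: the origin (TCP) lies at the centre of the arm's flange, where the gripper is bolted on; the fingertips stand 173 mm ahead of it and the grasp point (between the pads) lies 155 mm ahead of it; z points along the fingers, y is the line along which they close (so a half turn about z gives the same grasp; the last joint's range is limited). The gripper opens to 85 mm and grips with 20 to 120 N. Pads are 22 mm wide; open, the fingers measure 114 mm over their backs; the gripper's body (76 mm by 85 mm) begins 54 mm behind the grasp point. The pads swing forward as they close: fully open they stand 13 mm farther back than shut.
Start: joints at [-1.151, 0.116, 1.442, -0, 1.584, -0.038], TCP at [0.298, -0.606, 0.405] pointing down, gripper open.
Joint ranges: [-2.83, 2.83], [-0.83, 2.19], [0.07, 2.5], [-1.14, 4.28], [0.01, 3], [-2.97, 2.97]. Speed limits (rad/s): [1.89, 1.89, 2.22, 3.14, 3.14, 3.14].

### API

Orientations are given as a unit quaternion [x, y, z, w].
In Python, from cell import r gives the robot as it stands.
- The arm moves only by the shell command python3 jog.py [FORCE], which reads ROWS from standard input. ROWS is a JSON list of rows, 1 to 5 of them, each an object with the fields aperture (the finger opening in m), pos (a list: dx, dy, dz in shares of the most that a row can go, 1 being 62.5 mm), turn_vec (a list: a rotation vector rx, ry, rz in rad); a field left out counts as zero (the opening has to be given); each row shifts and turns the commanded pose from where the row before left it, along the tool's axes as they then stand; what a row does not reach is not made up. A row lasts 1/8 s, in which the tool goes at most 0.0625 m and 0.188 rad, less where a joint would pass 70% of its speed; a pose out of reach is approached as far as the arm can. The fingers move at their own pace and stop on an object; FORCE is the grip in N (left out, the last holds). Time passes only in rows, so rows that do not move let the fingers close. It prints the time, the measured TCP pose, the force, the opening and the grip force at its end. Input that does not fit is refused with a message, and nothing moves.
- r.observe(): the state, without advancing time (a new reading comes with each control period).
- r.capture(name): name is "scene" or "side" or "wrist"; returns the picture (400x640x3 uint8, red, green, blue); there is no depth.
- r.camera_model(name): a dict with "fx", "fy", "cx", "cy" (pixels), "k1" (the pictures are not rectified: a ray, as slopes to the right and down, at radius r is drawn at 1 + k1 r^2 times it, then the intrinsics apply), "world_from_camera" (4x4, takes a point from camera to world coordinates). Camera axes: x right, y up, looking along -z (the intrinsics and any distortion apply to the point x, -y, -z); pixel columns grow to the right and rows downward; lengths in m; the calibration is good to about 2 mm. A picture is of the moment at which its call begins: read the wrist's pose just before it. camera_model takes no time and is no camera call; for the wrist camera it gives the pose at the moment of the call.
- r.hand_in(): hands the job in; it is judged then, once.
The state is a dict: "clock": time; "joints": joint angles; "dq": joint speeds; "joint_efforts": joint torques, N m; "eef_pos": TCP position; "tool_rot": TCP orientation; "ft_force": force on the tool from outside, world axes, zero at the start; "wrist_torque": the same for the moment, N m; "gripper_width": finger opening in m; "finger_force": force on a finger pad.
Only numpy, scipy, OpenCV 4.12 (cv2) and the standard library are available. Lean on these libraries where they do the work, as an engineer would, in place of code of your own. Each camera call takes 0.05 s, during which the arm holds its last target. There are 200 camera calls.

### The job

The filter of the food-waste caddy is due for a wash. Squeeze the two opposite catches of the vent cover on the sloping lid evenly together, little by little and only until both let go (they are old and brittle and crack if crushed), lift the cover off without pulling the lid open, and lay it vents up in the galvanised tray; then lift the filter cartridge out of its pocket and lay it in the tray too. Drop nothing, keep the caddy's lid shut, and leave the other things where they stand.

Things in the scene. Friction and masses are not known exactly. Their poses are not given: they have to be found in the camera images.
- food_caddy: off-white tapered plastic pail, about 195 x 190 mm, fixed in place; the grey lid slopes at 32 degrees, low edge (front) 0.10 m and high edge 0.23 m above the worktop. Origin: centre of its underside. x horizontal from the low front edge to the high hinge edge, y across, z up. A wire carrying bail lies folded down behind it
- caddy_lid (a joint): lid hinge along the high edge, 0 shut, grows as the lid opens (rad). Stiff: pulling about 5 N at the middle of the lid opens it; pressing on the lid does nothing
- lid_seat (a point): centre of the vent housing, on the lid's top face, which is flat for 110 mm up and down the slope and 95 mm to either side. Its axes: x up the slope, y across, z square to the lid and outward. In the lid under the cover is a pocket 52 (x) x 80 (y) x 14 mm deep
- vent_cover: grey vent cover, 58 (x) x 92 (y) x 20 mm high, hollow, slotted top, a sprung catch in the middle of each long side; axes as lid_seat when fitted. Origin: centre of its seating face (the lid's face when fitted); skirt and hooks reach 9 mm below. About 0.6 mm of play. 90 g. It comes out square to the lid, 9 mm until clear, while both catches are pressed in at the same time
- catch_upper_face (a point): middle of the outer face of the catch on the up-slope (+x) side, 33 mm from the cover's centre, 8.5 mm above its seating face; the face is 28 mm wide (y) and stands 2 to 15 mm above the seating face. 66 mm across both faces when free. Beside it the cover's top is cut back to 24 mm from the centre for 17 mm to either side, so fingers can follow the catch inward
- catch_lower_face (a point): the same on the down-slope (-x) side
- catch_upper (a joint): how far the upper catch is pressed in (m): 0 free; spring 3 N at 0, rising 1.5 N per mm. It cracks beyond 5 mm. Its hook under the lid's edge has taken a set with age: it lets go at anything from 1.5 to 4.6 mm, not the same as the other one, and this cannot be seen, only felt. Squeezed off centre, one cracks before the other lets go: even the forces on the fingers
- catch_lower (a joint): the same for the lower catch
- filter_cartridge: dark filter cartridge, 28 (x) x 76 (y) x 9 mm, with a grip fin 10 (x) x 40 (y) mm standing 9 to 26 mm above its underside. Origin: centre of its underside. It lies loose in the pocket, underside 14 mm below the lid's face, fin top 12 mm above it; axes as lid_seat. Ribs leave it 1.5 mm of play in x: gripped off centre it wedges on them and pulls the lid. About 60 g
- wash_tray: empty round galvanised tray, 300 mm across, floor 4 mm and rim 55 mm above its underside; clear floor within 100 mm of its centre. Two wire handles with wooden grips rise to 110 mm across from each other, 183 mm from the centre at +60 and -120 degrees from its x axis. Origin: centre of its underside
- spice_jar: bystander: small glass spice jar, 45 mm across, 56 mm high
- dish_soap: bystander: washing-up liquid bottle, 235 mm high
- dish_brush: bystander: washing-up brush, 269 mm long
- mug: bystander: mug, 101 mm high
- oil_cruet: bystander: glass oil bottle, 295 mm high

How it is judged:
By the outcome, as a careful person would: the job done as asked, in the order asked, and still so for the second after the job is handed in, with the robot touching nothing.
It also fails if it takes over 72 s, if anything falls off the work surface, if the arm or the gripper's body presses on something with over 40 N, if the wrist force passes 120 N, or if a joint passes its speed limit or range.

## Working session

There is one attempt and no reset: what is moved stays moved. The work goes in short steps, Python scripts to look and compute and a shell command to move; the robot and the scene stay as the last step left them, time stands still between calls to the robot, and variables do not carry over. Pictures are saved under pics/ and viewed, at most 10 in all, crops included, and the job is handed in when it is done.

```bash
ls; mkdir -p pics; python3 - <<'E'
from cell import r
import cv2
print(r.observe())
for n in("scene","side","wrist"):
    im=r.capture(n);m=r.camera_model(n);cv2.imwrite(f"pics/{n}0.png",im[:,:,::-1]);print(n,m)
E
```

```text
cell.py
jog.py
pics
{'clock': 0.0, 'joints': array([-1.15079084e+00,  1.16475558e-01,  1.44229239e+00, -3.72721126e-06,
        1.58400691e+00, -3.78076094e-02]), 'dq': array([ 9.70186326e-05,  1.93434754e-03, -1.12999819e-03, -3.56948238e-05,
        4.64794160e-04, -8.15815616e-05]), 'joint_efforts': array([-1.50737724e-03, -7.32005811e+01, -6.32494211e+01, -2.03633276e-04,
        6.54041301e-03,  5.78672257e-05]), 'eef_pos': array([ 0.29832909, -0.60549699,  0.40395225]), 'tool_rot': array([ 9.73914930e-01,  2.26912669e-01, -1.14102138e-04, -5.79987201e-04]), 'ft_force': array([ 0.42678099, -0.34670072, -0.27227945]), 'wrist_torque': array([-0.00386584,  0.02233877,  0.04079242]), 'finger_force': 0.0, 'gripper_width': 0.08514098900601239}
scene {'fx': 437.4192785208361, 'fy': 437.4192785208361, 'cx': 310.89050058741554, 'cy': 189.11079955148853, 'k1': -0.04391549743568587, 'world_from_camera': array([[ 0.62516045,  0.41311894, -0.66219873, -0.61299124],
       [-0.78036147,  0.31507449, -0.54015188, -0.94497825],
[... 222 characters left out ...]
 'k1': -0.12801447022077606, 'world_from_camera': array([[-0.19664585,  0.50505246, -0.84038826, -1.0347458 ],
       [-0.98020354, -0.12141884,  0.15639209,  0.27311166],
       [-0.02305275,  0.8545054 ,  0.51893072,  1.10533127],
       [ 0.        ,  0.        ,  0.        ,  1.        ]])}
wrist {'fx': 332.46629297205703, 'fy': 332.46629297205703, 'cx': 319.4299023891837, 'cy': 201.29291512869273, 'k1': -0.05354557133496482, 'world_from_camera': array([[ 0.4413092 ,  0.85640141,  0.26799779,  0.36695109],
       [-0.89735371,  0.42169563,  0.13011192, -0.57217861],
       [-0.00158547, -0.2979084 ,  0.95459315,  0.37270702],
       [ 0.        ,  0.        ,  0.        ,  1.        ]])}
```
View pictures: scene and side combined? Each within 800x600. I can stack scaled... combine 2 into 800x500 would be downscale. View separately.

View pics/scene0.png

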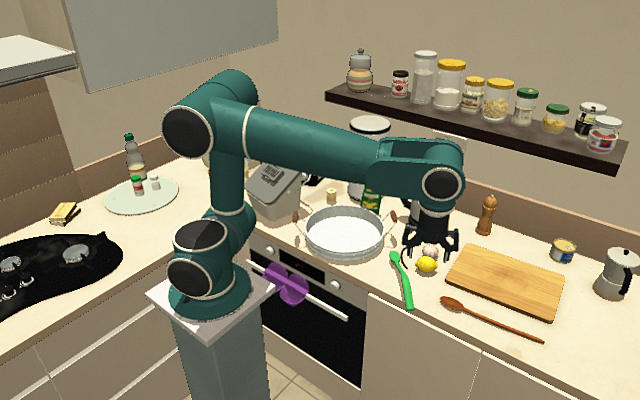

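View pics/side0.png

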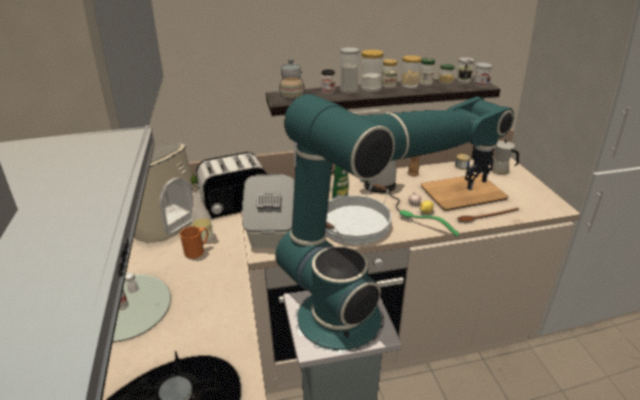

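```bash
cat > h.py <<'E'
import numpy as np,cv2
from cell import r
from scipy.spatial.transform import Rotation as R
def ray(m,px):
    K=np.array([[m['fx'],0,m['cx']],[0,m['fy'],m['cy']],[0,0,1]])
    x,y=cv2.undistortPoints(np.array([[px]],float),K,np.array([m['k1'],0,0,0.]))[0,0]
    T=m['world_from_camera'];d=T[:3,:3]@[x,-y,-1];return T[:3,3],d/np.linalg.norm(d)
def atz(m,px,z):
    o,d=ray(m,px);return o+d*(z-o[2])/d[2]
def tri(ms,pxs):
    A=np.zeros((3,3));b=np.zeros(3)
    L=[ray(m,p) for m,p in zip(ms,pxs)]
    for o,d in L:
        P=np.eye(3)-np.outer(d,d);A+=P;b+=P@o
    X=np.linalg.solve(A,b)
    return X,[np.linalg.norm((np.eye(3)-np.outer(d,d))@(X-o)) for o,d in L]
def proj(m,X):
    T=m['world_from_camera'];c=T[:3,:3].T@(np.asarray(X)-T[:3,3]);x,y=c[0]/-c[2],-c[1]/-c[2]
    s=1+m['k1']*(x*x+y*y);return np.array([m['cx']+m['fx']*x*s,m['cy']+m['fy']*y*s])
E
python3 - <<'E'
import cv2,numpy as np
from h import *
ms=[r.camera_model(n) for n in("scene","side")]
print("cover",tri(ms,[(272,176),(270,201)]))
print("tray",atz(ms[0],(345,228),.055),atz(ms[1],(357,216),.055))
a=cv2.imread("pics/scene0.png")[145:270,235:415];b=cv2.imread("pics/side0.png")[160:260,230:400]
a=cv2.resize(a,(720,500)[:2],interpolation=3)
cv2.imwrite("pics/a.png",a);
b=cv2.resize(b,None,fx=4.7,fy=4.7,interpolation=3);cv2.imwrite("pics/b.png",b)
E
```

```text
cover (array([0.48540974, 0.15100488, 0.16484476]), [np.float64(0.006399460244881623), np.float64(0.00639946024488149)])
tray [ 0.48980184 -0.20692225  0.055     ] [ 0.4766374  -0.19662276  0.055     ]
```

View pics/a.png

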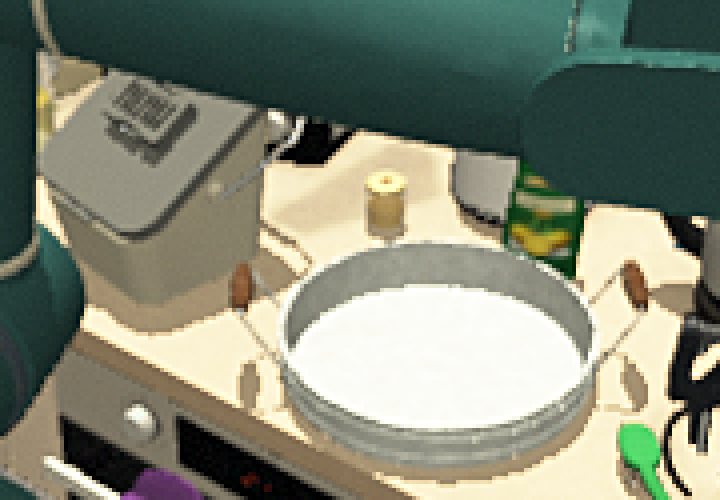

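```bash
python3 - <<'E'
from h import *
ms=[r.camera_model(n) for n in("scene","side")]
for p,z in [((246,187),.1),((271,203),.1),((300,172),.23),((295.75,216.25),.11),((393.75,216.25),.11),((305,230),.055),((385,232),.055)]: print(p,atz(ms[0],p,z))
for p,z in [((246,231),.1),((294,231),.1),((249,177),.23),((293,177),.23)]: print(p,atz(ms[1],p,z))
s=r.observe();Rt=R.from_quat(s['tool_rot'])
m=r.camera_model("wrist")['world_from_camera']
print("cam in tool",Rt.inv().apply(m[:3,3]-s['eef_pos']),"\n",Rt.as_matrix().T@m[:3,:3])
E
```

```text
(246, 187) [0.42339451 0.24774434 0.1       ]
(271, 203) [0.39767226 0.08155579 0.1       ]
(300, 172) [ 0.47989719 -0.00195214  0.23      ]
(295.75, 216.25) [ 0.37695624 -0.06337925  0.11      ]
(393.75, 216.25) [ 0.59566821 -0.34879373  0.11      ]
(305, 230) [ 0.38885701 -0.09612997  0.055     ]
(385, 232) [ 0.55914458 -0.33811565  0.055     ]
(246, 231) [0.40966952 0.25790904 0.1       ]
(294, 231) [0.36871602 0.08097115 0.1       ]
(249, 177) [0.59159523 0.2192358  0.23      ]
(293, 177) [0.54958665 0.04902126 0.23      ]
cam in tool [0.07631212 0.00046436 0.03139998] 
 [[-7.23420763e-04  9.54595305e-01  2.97904817e-01]
 [ 9.99999547e-01  5.06332070e-04  8.05889010e-04]
 [ 6.18459102e-04  2.97905265e-01 -9.54595239e-01]]
```

View pics/b.png

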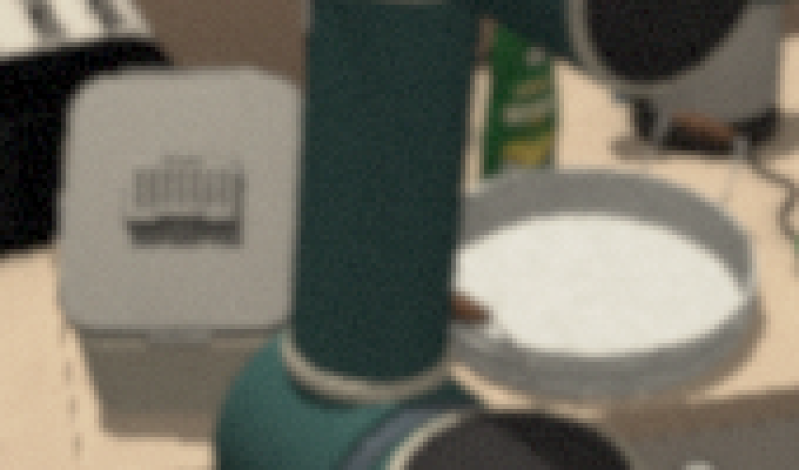

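Careful with the scale: shifts go in shares of 62.5 mm. That gives: 0.045 m is 0.72, -0.035 m is -0.56.

```bash
cat >> h.py <<'E'
YAW=np.radians(-13.2); SEAT=np.array([.485,.151,.165])
def Rlid(yaw=None,tilt=np.radians(32)):
    yaw=YAW if yaw is None else yaw
    xc=np.array([np.cos(yaw),np.sin(yaw),0]);z=np.array([0,0,1.]);yc=np.cross(z,xc)
    u=np.cos(tilt)*xc+np.sin(tilt)*z;n=np.cross(u,yc)
    return np.c_[yc,u,-n]
def go(P,M):
    s=r.observe();Rt=R.from_quat(s['tool_rot'])
    print("pos",s['eef_pos'].round(4),"q",s['joints'].round(2),"t",round(s['clock'],2),"w",round(s['gripper_width'],4))
    print("dtool",Rt.inv().apply(P-s['eef_pos']).round(4),"rotvec",(Rt.inv()*R.from_matrix(M)).as_rotvec().round(4))
E
echo '[{"aperture": 0.085, "pos": [0.72, -0.56, -0.208]}, {"aperture": 0.085, "pos": [0.72, -0.56, -0.208]}, {"aperture": 0.085, "pos": [0.72, -0.56, -0.208]}, {"aperture": 0.085, "pos": [0.72, -0.56, -0.208]}, {"aperture": 0.085, "pos": [0.72, -0.56, -0.208]}]' | python3 jog.py
python3 -c "
from h import *
M=Rlid();go(SEAT-.235*M[:,2],M)
m=r.camera_model('side')
print(atz(m,(205,225),.1),atz(m,(195,255),0))"
```

```text
clock: 0.78
eef_pos: [0.4232, -0.3473, 0.47]
tool_rot: [0.974, 0.227, 0.0, -0.0]
ft_force: [0.9, -0.6, -0.5]
gripper_width: 0.0849
finger_force: 0.0
pos [ 0.4232 -0.3473  0.47  ] q [-0.73 -0.17  1.62  0.    1.69  0.38] t 0.78 w 0.0849
dtool [ 0.1794 -0.4988  0.1057] rotvec [-0.5214  0.2463 -0.8592]
[0.48576967 0.4115464  0.1       ] [0.43594688 0.46523051 0.        ]
```

Converted, -0.058 m is -0.928, 0.02 m is 0.32.

```bash
echo '[{"aperture": 0.085, "pos": [0.32, -0.928, 0]}, {"aperture": 0.085, "pos": [0.32, -0.928, 0]}, {"aperture": 0.085, "pos": [0.32, -0.928, 0]}, {"aperture": 0.085, "pos": [0.32, -0.928, 0]}, {"aperture": 0.085, "pos": [0.32, -0.928, 0]}]' | python3 jog.py >/dev/null
echo '[{"aperture": 0.085, "turn_vec": [0, 0, -0.18]}, {"aperture": 0.085, "turn_vec": [0, 0, -0.18]}, {"aperture": 0.085, "turn_vec": [0, 0, -0.18]}, {"aperture": 0.085, "turn_vec": [0, 0, -0.18]}, {"aperture": 0.085, "turn_vec": [0, 0, -0.15]}]' | python3 jog.py
python3 -c "
from h import *
M=Rlid();go(SEAT-.235*M[:,2],M)"
```

```text
clock: 2.02
eef_pos: [0.3843, -0.0447, 0.4696]
tool_rot: [0.786, 0.618, -0.0, -0.0]
ft_force: [0.3, -0.1, -0.5]
gripper_width: 0.085
finger_force: 0.0
pos [ 0.3843 -0.0447  0.4696] q [-0.18 -0.54  1.9  -0.    1.79  0.06] t 2.02 w 0.085
dtool [ 0.213  -0.0726  0.1053] rotvec [-0.5586  0.002  -0.0069]
```

Converted, 0.055 m is 0.88, 0.05 m is 0.8.

```bash
echo '[{"aperture": 0.085, "pos": [0.88, 0, 0], "turn_vec": [-0.18, 0, 0]}, {"aperture": 0.085, "pos": [0.88, 0, 0], "turn_vec": [-0.18, 0, 0]}, {"aperture": 0.085, "pos": [0.8, 0, 0], "turn_vec": [-0.18, 0, 0]}, {"aperture": 0.085, "pos": [0.8, 0, 0.32], "turn_vec": [-0.018, 0, 0]}, {"aperture": 0.085, "pos": [0, 0, 0.32]}]' | python3 jog.py 
python3 -c "
from h import *
M=Rlid();go(SEAT-.235*M[:,2],M)"
```

```text
clock: 2.65
eef_pos: [0.4553, 0.1568, 0.4344]
tool_rot: [0.756, 0.594, 0.17, 0.216]
ft_force: [-0.6, 0.1, 0.6]
gripper_width: 0.0848
finger_force: 0.0
pos [0.4553 0.1568 0.4344] q [ 0.35 -0.44  1.91 -0.32  1.21  0.63] t 2.65 w 0.0848
dtool [ 0.0004 -0.1171  0.0096] rotvec [-0.0013  0.0045 -0.0066]
```

Converted, -0.04 m is -0.64, -0.037 m is -0.592.

```bash
echo '[{"aperture": 0.085, "pos": [0, -0.64, 0.048]}, {"aperture": 0.085, "pos": [0, -0.64, 0.048]}, {"aperture": 0.085, "pos": [0, -0.592, 0.048]}, {"aperture": 0.085}]' | python3 jog.py 
python3 -c "
from h import *
M=Rlid();go(SEAT-.235*M[:,2],M)
im=r.capture('wrist');cv2.imwrite('pics/w1.png',im[:,:,::-1])"
```

```text
clock: 3.15
eef_pos: [0.3623, 0.1764, 0.3644]
tool_rot: [0.757, 0.593, 0.169, 0.217]
ft_force: [0.1, -0.2, 0.7]
gripper_width: 0.0849
finger_force: 0.0
pos [0.3623 0.1764 0.3644] q [ 0.49 -0.62  2.14 -0.39  1.22  0.79] t 3.15 w 0.0849
dtool [0.0033 0.0005 0.0005] rotvec [-0.0019  0.0072 -0.0097]
```

View pics/w1.png

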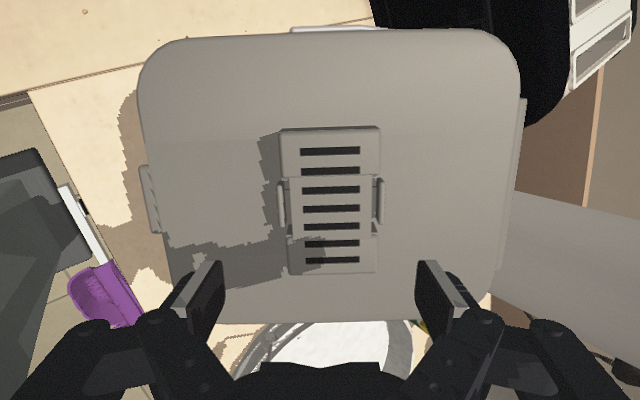

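```bash
python3 -c "
import cv2
a=cv2.imread('pics/w1.png')[110:290,245:415];cv2.imwrite('pics/c1.png',cv2.convertScaleAbs(cv2.resize(a,None,fx=3.3,fy=3.3,interpolation=3),alpha=1.3))"
```

```text
(no output)
```

View pics/c1.png

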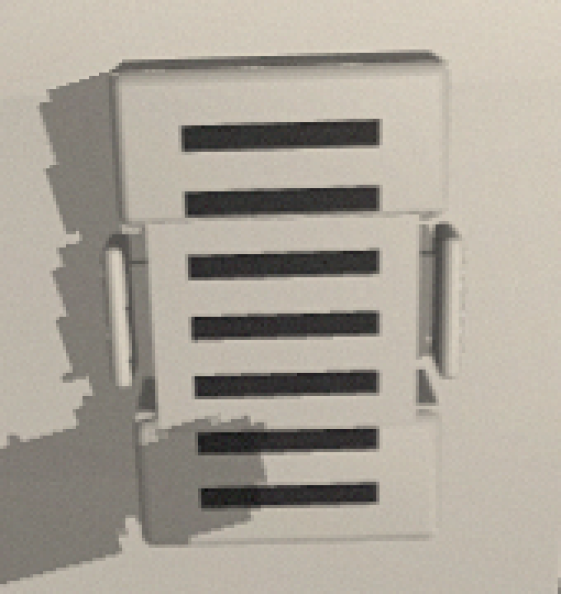

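```bash
cat > fit.py <<'E'
from h import *
from scipy.optimize import least_squares
m=r.camera_model('wrist')
obj=np.array([(-29,46,20),(29,46,20),(-29,-46,20),(29,-46,20),(33,14,15),(33,-14,15),(-33,14,15),(-33,-14,15)])/1e3
c=np.array([(120,68),(447,62),(147,540),(436,533),(461,228),(456,375),(106,240),(119,385)])/3.3+[245,110]
def model(p,o):
    M=Rlid(p[3],np.radians(p[4]) if len(p)>4 else np.radians(32)); B=np.c_[M[:,1],M[:,0],-M[:,2]]
    return p[:3]+B@o
for x0 in ([*SEAT,YAW],[*SEAT,YAW,32]):
    f=least_squares(lambda p:np.concatenate([proj(m,model(p,o))-q for o,q in zip(obj,c)]),x0,x_scale=[.01,.01,.01,.1,1][:len(x0)])
    print(f.x.round(4),np.degrees(f.x[3]),np.abs(f.fun).max(),f.fun.round(1))
E
python3 fit.py
```

```text
[ 0.4984  0.156   0.1619 -0.2114] -12.114073510817482 1.4341861521882322 [-1.4  0.8  1.1 -0.1 -0.6 -0.4 -0.  -0.5  0.4  1.4  0.4 -0.7  0.6  0.6
 -0.5 -1.2]
[ 0.4982  0.1561  0.1618 -0.2144 30.8785] -12.285874741132295 1.2836538532317547 [-1.1  0.7  1.3 -0.2 -0.6 -0.  -0.1 -0.7  0.3  1.3  0.2 -1.   0.5  0.7
 -0.6 -0.9]
```

```bash
sed -i 's/^YAW=.*/YAW=-.2115; SEAT=np.array([.4984,.156,.1619])/' h.py
python3 -c "
from h import *
M=Rlid();go(SEAT-.20*M[:,2],M);print(M.round(3))"
```

```text
pos [0.3631 0.1764 0.3658] q [ 0.49 -0.62  2.13 -0.39  1.22  0.79] t 3.2 w 0.0849
dtool [0.0094 0.0075 0.0451] rotvec [-0.0005  0.0165 -0.0263]
[[ 0.21   0.829  0.518]
 [ 0.978 -0.178 -0.111]
 [-0.     0.53  -0.848]]
```

Converted, 0.0245 m is 0.392, 0.02 m is 0.32.

```bash
echo '[{"aperture": 0.074, "pos": [0.1504, 0.12, 0.32], "turn_vec": [-0.0005, 0.0165, -0.0263]}, {"aperture": 0.074, "pos": [0, 0, 0.392]}, {"aperture": 0.074}, {"aperture": 0.074}]' | python3 jog.py 20
python3 -c "
from h import *
M=Rlid();go(SEAT-.20*M[:,2],M)
im=r.capture('wrist');cv2.imwrite('pics/w2.png',cv2.convertScaleAbs(im[:,:,::-1][100:400,120:520],alpha=1.3));"
python3 -c "
import cv2;a=cv2.imread('pics/w2.png');cv2.imwrite('pics/w2.png',cv2.resize(a,None,fx=2,fy=2,interpolation=3))"
```

```text
clock: 3.7
eef_pos: [0.3951, 0.1788, 0.3333]
tool_rot: [0.748, 0.604, 0.173, 0.215]
ft_force: [-0.4, -0.8, 0.3]
gripper_width: 0.0739
finger_force: 0.0
pos [0.3951 0.1788 0.3333] q [ 0.45 -0.53  2.13 -0.37  1.11  0.76] t 3.7 w 0.0739
dtool [-0.0006 -0.0011  0.0014] rotvec [ 0.0006  0.0004 -0.0014]
```

View pics/w2.png

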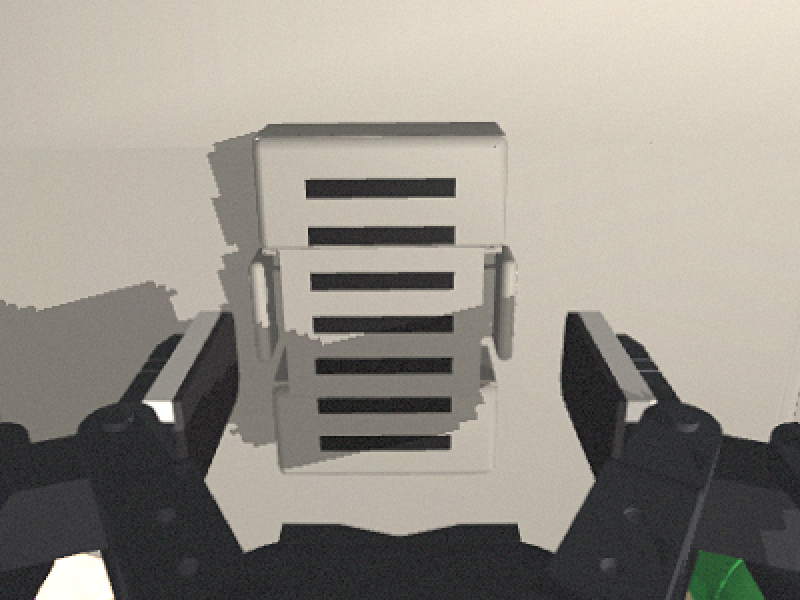

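```bash
sed -i 's/^c=.*/c=np.array([(256,138),(507,138),(280,472),(494,472),(515,260),(512,356),(250,260),(258,356)])\/2+[120,100]/' fit.py; python3 fit.py; python3 -c "
from h import *
s=r.observe();M=R.from_quat(s['tool_rot']).as_matrix();m=r.camera_model('wrist')
# finger tip inner edge px -> assume y=+-.037 solve tip depth
for px in [(239,256),(401,256),(239,300),(401,300)]:
    o,d=ray(m,px);o=M.T@(o-s['eef_pos']);d=M.T@d
    y=.037*np.sign(px[0]-320);t=(y-o[1])/d[1];print((o+t*d).round(4))
"
```

```text
[ 0.4956  0.1563  0.1614 -0.2085] -11.948153769422218 1.2891394787365016 [-0.8  0.1  0.8 -0.5 -0.4 -0.4 -0.7 -0.7  0.4 -0.6 -0.8  0.8  0.8 -0.
  0.7  1.3]
[ 0.4957  0.1563  0.1615 -0.2069 32.431 ] -11.856563917409368 1.1184074247825038 [-1.   0.1  0.7 -0.5 -0.3 -0.6 -0.7 -0.5  0.4 -0.5 -0.8  1.   0.8 -0.1
  0.8  1.1]
[ 0.0067 -0.037   0.1691]
[0.0073 0.037  0.1678]
[-0.0124 -0.037   0.1626]
[-0.0117  0.037   0.1614]
```

```bash
sed -i 's/^YAW=.*/YAW=-.2085; SEAT=np.array([.4956,.1563,.1614])/' h.py
python3 -c "
from h import *
M=Rlid();go(SEAT-.17*M[:,2],M)"
```

```text
pos [0.395  0.179  0.3335] q [ 0.45 -0.53  2.13 -0.37  1.11  0.76] t 3.75 w 0.0741
dtool [-0.0013 -0.0037  0.0306] rotvec [ 0.001   0.0015 -0.0038]
```

Converted, 0.012 m is 0.192, -0.0037 m is -0.0592.

```bash
echo '[{"aperture": 0.074, "pos": [-0.0208, -0.0592, 0], "turn_vec": [0.001, 0.0015, -0.0038]}, {"aperture": 0.074, "pos": [0, 0, 0.192]}, {"aperture": 0.074, "pos": [0, 0, 0.192]}, {"aperture": 0.070}, {"aperture": 0.070}]' | python3 jog.py 20
cat >> h.py <<'E'
def st(n=1):
    s=r.observe();q=R.from_quat(s['tool_rot'])
    print("Ft",q.inv().apply(s['ft_force']).round(2),"Mt",q.inv().apply(s['wrist_torque']).round(3),"ff",round(s['finger_force'],2),"w",round(s['gripper_width']*1e3,2))
E
python3 -c "
from h import *
M=Rlid();go(SEAT-.17*M[:,2],M);st()"
```

```text
clock: 4.38
eef_pos: [0.404, 0.1758, 0.3098]
tool_rot: [0.747, 0.606, 0.173, 0.214]
ft_force: [0.3, 0.7, -0.3]
gripper_width: 0.07
finger_force: 0.0
pos [0.404  0.1758 0.3098] q [ 0.44 -0.5   2.15 -0.37  1.06  0.76] t 4.38 w 0.07
dtool [-0.0002  0.0008  0.0055] rotvec [-0.0013  0.0005  0.0007]
Ft [ 0.76 -0.06  0.34] Mt [ 0.269 -0.052 -0.026] ff 0.0 w 69.97
```

```bash
for i in 1; do echo '[{"aperture": 0.069, "pos": [0, 0.0128, 0.032]}, {"aperture": 0.069}]' | python3 jog.py >/dev/null; python3 -c "
from h import *
st()"; echo '[{"aperture": 0.068, "pos": [0, 0, 0.032]}, {"aperture": 0.068}]' | python3 jog.py>/dev/null; python3 -c "
from h import *
st()"; done
```

```text
Ft [-0.06  0.47 -0.24] Mt [ 0.204 -0.027  0.013] ff 0.0 w 69.28
Ft [ 0.62 -0.56 -0.91] Mt [0.253 0.048 0.013] ff 0.0 w 68.24
```

```bash
P='from h import *
st()'
echo '[{"aperture": 0.068, "pos": [0, 0, 0.016]}, {"aperture": 0.068}]' | python3 jog.py >/dev/null; python3 -c "$P"
echo '[{"aperture": 0.068, "pos": [0, 0, 0.016]}, {"aperture": 0.068}]' | python3 jog.py >/dev/null; python3 -c "$P"
echo '[{"aperture": 0.068, "pos": [0, 0, 0.016]}, {"aperture": 0.068}]' | python3 jog.py >/dev/null; python3 -c "$P;go(SEAT,Rlid())"
```

```text
Ft [0.44 0.29 0.31] Mt [ 0.278  0.032 -0.008] ff 0.0 w 68.2
Ft [ -3.82  -7.75 -16.53] Mt [ 1.117 -0.533  0.079] ff 8.23 w 67.83
Ft [ -7.39 -15.77 -34.74] Mt [ 2.372 -1.185  0.016] ff 17.93 w 68.32
pos [0.4077 0.1751 0.3059] q [ 0.43 -0.49  2.15 -0.37  1.05  0.76] t 5.62 w 0.0683
dtool [-2.000e-04 -1.000e-04  1.702e-01] rotvec [-0.0015  0.0001  0.    ]
```

```bash
P='from h import *
st()'
echo '[{"aperture": 0.068, "pos": [0, 0, -0.08]}, {"aperture": 0.068}, {"aperture": 0.067}]' | python3 jog.py >/dev/null; python3 -c "$P;go(SEAT-.174*Rlid()[:,2],Rlid())"
echo '[{"aperture": 0.0665}, {"aperture": 0.0665}]' | python3 jog.py >/dev/null; python3 -c "$P"
echo '[{"aperture": 0.066}, {"aperture": 0.066}]' | python3 jog.py >/dev/null; python3 -c "$P"
```

```text
Ft [ 0.13  0.22 -0.14] Mt [0.226 0.03  0.019] ff 0.0 w 66.82
pos [0.4056 0.1755 0.3084] q [ 0.43 -0.49  2.15 -0.37  1.05  0.76] t 6.0 w 0.0668
dtool [-0.0001  0.0001 -0.0006] rotvec [-0.0012  0.0004  0.0009]
Ft [-1.04 -0.12 -0.27] Mt [ 0.279 -0.046  0.019] ff 0.0 w 66.59
Ft [-0.83  0.33  1.96] Mt [ 0.175 -0.023  0.031] ff 1.28 w 66.22
```

```bash
cat >> h.py <<'E'
def sa(n=5):
    L=[]
    for i in range(n):
        s=r.observe();q=R.from_quat(s['tool_rot']).inv()
        L.append(np.r_[q.apply(s['ft_force']),q.apply(s['wrist_torque']),s['finger_force'],s['gripper_width']*1e3]);r.capture('wrist')
    print("F",np.mean(L,0)[:3].round(2),"M",np.mean(L,0)[3:6].round(3),"ff,w",np.mean(L,0)[6:].round(2),"sd",np.std(L,0)[[1,6]].round(2))
E
P='from h import *
sa()'
python3 -c "$P"
echo '[{"aperture": 0.0655}, {"aperture": 0.0655}]' | python3 jog.py >/dev/null; python3 -c "$P"
echo '[{"aperture": 0.065}, {"aperture": 0.065}]' | python3 jog.py >/dev/null; python3 -c "$P"
```

```text
F [-0.22  0.71  1.2 ] M [ 0.146 -0.025 -0.006] ff,w [ 1.28 66.22] sd [0.54 0.  ]
F [-0.77 -0.16 -0.96] M [ 0.305 -0.169 -0.016] ff,w [ 3.29 65.6 ] sd [0.66 0.  ]
F [-1.67 -0.57 -4.33] M [ 0.365 -0.283 -0.005] ff,w [ 3.66 65.01] sd [0.18 0.  ]
```

```bash
P='from h import *
sa()'
echo '[{"aperture": 0.0645, "pos": [0, 0, -0.0048]}, {"aperture": 0.0645}]' | python3 jog.py >/dev/null; python3 -c "$P"
echo '[{"aperture": 0.064, "pos": [0, 0, -0.0024]}, {"aperture": 0.064}]' | python3 jog.py >/dev/null; python3 -c "$P"
echo '[{"aperture": 0.0635, "pos": [0, 0, -0.0024]}, {"aperture": 0.0635}]' | python3 jog.py >/dev/null; python3 -c "$P"
```

```text
F [-0.38 -0.41 -1.14] M [ 0.252 -0.043 -0.015] ff,w [ 4.01 64.55] sd [0.44 0.  ]
F [-0.11 -0.39 -0.15] M [0.261 0.036 0.002] ff,w [ 4.36 64.07] sd [0.38 0.  ]
F [-0.32 -0.55  0.99] M [ 0.314  0.011 -0.006] ff,w [ 4.72 63.67] sd [0.35 0.  ]
```

```bash
P='from h import *
sa(6)'
echo '[{"aperture": 0.063, "pos": [0, 0.0024, -0.0016]}, {"aperture": 0.063}]' | python3 jog.py >/dev/null; python3 -c "$P"
echo '[{"aperture": 0.0625, "pos": [0, 0, -0.0016]}, {"aperture": 0.0625}]' | python3 jog.py >/dev/null; python3 -c "$P"
echo '[{"aperture": 0.062, "pos": [0, 0, -0.0016]}, {"aperture": 0.062}]' | python3 jog.py >/dev/null; python3 -c "$P"
```

```text
F [ 0.07 -0.    0.89] M [ 0.321 -0.003  0.004] ff,w [ 5.08 63.16] sd [0.53 0.  ]
F [-0.07 -0.73  0.68] M [ 0.33  -0.011 -0.017] ff,w [ 5.44 62.67] sd [0.34 0.  ]
F [-0.1  -0.24  0.72] M [ 0.33  -0.005 -0.012] ff,w [ 5.81 62.09] sd [0.56 0.  ]
```

```bash
P='from h import *
sa(6)'
echo '[{"aperture": 0.0615, "pos": [0, 0.0016, -0.00288]}, {"aperture": 0.0615}]' | python3 jog.py >/dev/null; python3 -c "$P"
echo '[{"aperture": 0.061, "pos": [0, 0, -0.00192]}, {"aperture": 0.061}]' | python3 jog.py >/dev/null; python3 -c "$P"
echo '[{"aperture": 0.0605, "pos": [0, 0, -0.00192]}, {"aperture": 0.0605}]' | python3 jog.py >/dev/null; python3 -c "$P"
```

```text
F [-0.1  -0.42  0.74] M [ 0.332  0.004 -0.001] ff,w [ 6.17 61.64] sd [0.33 0.  ]
F [ 0.14 -0.34  0.62] M [ 0.342 -0.011  0.011] ff,w [ 6.53 61.21] sd [0.4 0. ]
F [ 0.11 -0.82  1.03] M [ 0.339  0.005 -0.003] ff,w [ 6.89 60.64] sd [0.48 0.  ]
```

```bash
P='from h import *
sa(6)'
echo '[{"aperture": 0.0605, "pos": [0, 0, -0.0048]}, {"aperture": 0.0605}]' | python3 jog.py >/dev/null; python3 -c "$P"
echo '[{"aperture": 0.0605, "pos": [0, 0, -0.0048]}, {"aperture": 0.0605}]' | python3 jog.py >/dev/null; python3 -c "$P"
```

```text
F [ 0.14 -0.46  0.68] M [0.327 0.012 0.005] ff,w [ 6.89 60.52] sd [0.64 0.  ]
F [-0.33 -0.15  1.68] M [ 0.283 -0.006 -0.008] ff,w [ 6.87 60.72] sd [0.16 0.01]
```

```bash
P='from h import *
sa(6)'
echo '[{"aperture": 0.060, "pos": [0, 0, -0.00288]}, {"aperture": 0.060}]' | python3 jog.py >/dev/null; python3 -c "$P"
echo '[{"aperture": 0.0595, "pos": [0, 0, -0.00192]}, {"aperture": 0.0595}]' | python3 jog.py >/dev/null; python3 -c "$P"
```

```text
F [-0.11 -0.6   2.48] M [0.292 0.009 0.003] ff,w [ 7.31 60.11] sd [0.61 0.02]
F [ 0.26 -0.88  2.32] M [ 0.372 -0.026  0.011] ff,w [ 7.89 59.62] sd [0.27 0.02]
```

```bash
P='from h import *
sa(6)'
echo '[{"aperture": 0.0591, "pos": [0, 0.0016, -0.0016]}, {"aperture": 0.0591}]' | python3 jog.py >/dev/null; python3 -c "$P"
echo '[{"aperture": 0.0587, "pos": [0, 0, -0.0016]}, {"aperture": 0.0587}]' | python3 jog.py >/dev/null; python3 -c "$P"
```

```text
F [ 0.17 -1.37  2.  ] M [ 0.43  -0.008 -0.008] ff,w [ 8.29 59.22] sd [0.42 0.01]
F [ 0.16 -0.06  0.45] M [ 0.287 -0.004  0.   ] ff,w [ 8.05 58.87] sd [0.61 0.06]
```

```bash
P='from h import *
sa(6)'
python3 -c "$P"; echo '[{"aperture": 0.0587, "pos": [0, 0, -0.0048]}, {"aperture": 0.0587}]' | python3 jog.py >/dev/null; python3 -c "$P"
echo '[{"aperture": 0.0587, "pos": [0, 0, -0.0048]}, {"aperture": 0.0587}]' | python3 jog.py >/dev/null; python3 -c "$P"
```

```text
F [ 0.27 -0.05  0.05] M [ 0.215  0.037 -0.022] ff,w [ 7.91 58.79] sd [0.3  0.03]
F [-0.14  0.94  1.82] M [ 0.081  0.024 -0.009] ff,w [ 7.53 58.83] sd [0.47 0.02]
F [-0.2   1.33  1.26] M [-0.034  0.006 -0.005] ff,w [ 7.26 58.86] sd [0.3  0.02]
```

```bash
P='from h import *
sa(6)'
echo '[{"aperture": 0.0587, "pos": [0, 0, 0.0048]}, {"aperture": 0.0587}]' | python3 jog.py >/dev/null; python3 -c "$P"
echo '[{"aperture": 0.0587, "pos": [0, 0.0032, 0.0016]}, {"aperture": 0.0587}]' | python3 jog.py >/dev/null; python3 -c "$P"
```

```text
F [0.08 1.15 0.24] M [ 0.075  0.002 -0.018] ff,w [ 7.41 58.9 ] sd [0.64 0.01]
F [0.04 0.19 0.28] M [0.229 0.019 0.001] ff,w [ 7.92 58.84] sd [0.4  0.04]
```

```bash
P='from h import *
sa(8)'
echo '[{"aperture": 0.0583, "pos": [0, 0.0016, -0.0016]}, {"aperture": 0.0583}]' | python3 jog.py >/dev/null; python3 -c "$P"
echo '[{"aperture": 0.0579, "pos": [0, 0, -0.0016]}, {"aperture": 0.0579}]' | python3 jog.py >/dev/null; python3 -c "$P"
```

```text
F [-0.36 -0.38  0.74] M [0.336 0.012 0.004] ff,w [ 8.48 58.48] sd [0.73 0.  ]
F [-0.   -0.65  0.98] M [ 0.343  0.003 -0.004] ff,w [ 8.77 58.03] sd [0.5 0. ]
```

```bash
P='from h import *
sa(6)'
echo '[{"aperture": 0.0579, "pos": [0, 0, -0.0048]}, {"aperture": 0.0579}]' | python3 jog.py >/dev/null; python3 -c "$P"
echo '[{"aperture": 0.0579, "pos": [0, 0, -0.0048]}, {"aperture": 0.0579}]' | python3 jog.py >/dev/null; python3 -c "$P"
```

```text
F [-0.14 -0.37  0.7 ] M [ 0.342 -0.002 -0.01 ] ff,w [ 8.77 58.07] sd [0.41 0.  ]
F [-0.08  0.09  0.76] M [ 0.332 -0.016  0.007] ff,w [ 8.77 58.01] sd [0.65 0.  ]
```

```bash
P='from h import *
sa(6)'
echo '[{"aperture": 0.0579, "pos": [0, 0, -0.0064]}, {"aperture": 0.0579}]' | python3 jog.py >/dev/null; python3 -c "$P"
echo '[{"aperture": 0.0579, "pos": [0, 0, -0.0064]}, {"aperture": 0.0579}]' | python3 jog.py >/dev/null; python3 -c "$P"
```

```text
F [-0.28 -0.56  0.73] M [ 0.321  0.03  -0.009] ff,w [ 8.77 57.97] sd [0.43 0.  ]
F [-0.26 -0.43  0.7 ] M [ 0.315 -0.01  -0.   ] ff,w [ 8.77 58.04] sd [0.43 0.  ]
```

```bash
P='from h import *
sa(3)'
echo '[{"aperture": 0.0579, "pos": [0, 0, -0.016]}, {"aperture": 0.0579, "pos": [0, 0, -0.016]}, {"aperture": 0.0579, "pos": [0, 0, -0.016]}, {"aperture": 0.0579}]' | python3 jog.py >/dev/null; python3 -c "$P"
echo '[{"aperture": 0.0579, "pos": [0, 0, -0.048]}, {"aperture": 0.0579, "pos": [0, 0, -0.048]}, {"aperture": 0.0579, "pos": [0, 0, -0.048]}, {"aperture": 0.0579, "pos": [0, 0, -0.048]}, {"aperture": 0.0579}]' | python3 jog.py >/dev/null; python3 -c "$P"
echo '[{"aperture": 0.0579, "pos": [0, 0, -0.16]}, {"aperture": 0.0579, "pos": [0, 0, -0.32]}, {"aperture": 0.0579, "pos": [0, 0, -0.4]}, {"aperture": 0.0579, "pos": [0, 0, -0.4]}, {"aperture": 0.0579}]' | python3 jog.py >/dev/null; python3 -c "$P
im=r.capture('wrist');cv2.imwrite('pics/w3.png',im[:,:,::-1])
T=np.array([.486,-.206,0])
M=Rlid(YAW,0);go(np.array([.486,-.206,.3]),M);print(M.round(3))"
```

```text
F [-0.47 -0.56  0.89] M [ 0.365 -0.005  0.001] ff,w [ 8.77 58.18] sd [0.66 0.  ]
F [-0.03 -0.25  1.09] M [0.357 0.017 0.011] ff,w [ 8.77 57.79] sd [0.38 0.  ]
F [ 0.19 -0.64  1.07] M [0.3   0.009 0.007] ff,w [ 8.78 57.87] sd [0.29 0.  ]
pos [0.355  0.1862 0.3921] q [ 0.52 -0.63  2.1  -0.38  1.26  0.77] t 24.1 w 0.0577
dtool [-0.3565  0.1287  0.1892] rotvec [0.5564 0.0014 0.0008]
[[ 0.207  0.978 -0.   ]
 [ 0.978 -0.207 -0.   ]
 [-0.     0.    -1.   ]]
```

View pics/w3.png

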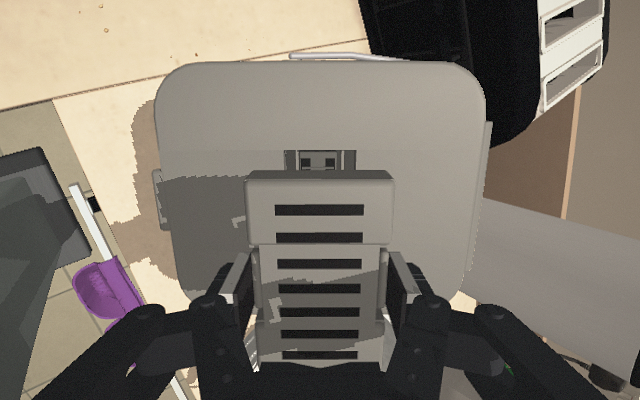

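Careful with the scale: shifts go in shares of 62.5 mm. That gives: -0.05 m is -0.8, 0.05 m is 0.8.

```bash
echo '[{"aperture": 0.0579, "pos": [0, 0.64, 0]}, {"aperture": 0.0579, "pos": [0, 0.8, 0]}, {"aperture": 0.0579, "pos": [-0.32, 0.48, 0]}, {"aperture": 0.0579, "pos": [-0.72, 0, 0], "turn_vec": [0.1, 0, 0]}, {"aperture": 0.0579, "pos": [-0.8, 0, 0], "turn_vec": [0.15, 0, 0]}]' | python3 jog.py >/dev/null
echo '[{"aperture": 0.0579, "pos": [-0.8, 0, 0], "turn_vec": [0.15, 0, 0]}, {"aperture": 0.0579, "pos": [-0.8, 0, 0], "turn_vec": [0.15, 0, 0]}, {"aperture": 0.0579, "pos": [-0.8, 0, 0]}, {"aperture": 0.0579, "pos": [-0.48, 0, 0]}, {"aperture": 0.0579}]' | python3 jog.py; python3 -c "
from h import *
M=Rlid(YAW,0);go(np.array([.482,-.205,.22])+.04*M[:,1],M)"
```

```text
clock: 25.35
eef_pos: [0.3934, -0.1253, 0.4558]
tool_rot: [0.778, 0.628, 0.002, 0.003]
ft_force: [0.0, 0.4, -2.0]
gripper_width: 0.058
finger_force: 8.8
pos [ 0.3934 -0.1253  0.4558] q [-0.37 -0.48  1.88  0.    1.74 -0.16] t 25.35 w 0.058
dtool [-0.059   0.142   0.2367] rotvec [ 0.006   0.0007 -0.0032]
```

```bash
echo '[{"aperture": 0.0579, "pos": [0, 0.72, 0]}, {"aperture": 0.0579, "pos": [-0.16, 0.8, 0.64]}, {"aperture": 0.0579, "pos": [-0.48, 0.752, 0.64], "turn_vec": [0.006, 0, 0]}, {"aperture": 0.0579, "pos": [-0.32, 0, 0.8]}, {"aperture": 0.0579, "pos": [0, 0, 0.64]}]' | python3 jog.py >/dev/null
python3 -c "
from h import *
m=r.camera_model('scene')
L=[atz(m,p,.055)[:2] for p in [(345,205),(344,252.5),(305,230),(385,230),(317,211),(374,212)]]
L=np.array(L);A=np.c_[2*L,np.ones(len(L))];x=np.linalg.lstsq(A,(L**2).sum(1),rcond=None)[0];print(x[:2],np.sqrt(x[2]+x[:2]@x[:2]))
M=Rlid(YAW,0);go(np.array([.482,-.205,.22])+.04*M[:,1],M);sa(3)"
```

```text
[ 0.49633468 -0.20283561] 0.15055319954956053
pos [ 0.5156 -0.2078  0.2895] q [-0.43 -0.09  1.84 -0.    1.39 -0.22] t 25.98 w 0.0583
dtool [-0.0042  0.0066  0.0695] rotvec [-0.0014  0.0001 -0.0003]
F [ 0.47 -0.53  3.06] M [0.029 0.022 0.003] ff,w [ 8.78 58.27] sd [1.28 0.  ]
```

```bash
P='from h import *
sa(4)'
echo '[{"aperture": 0.0579, "pos": [-0.016, 0.288, 0.48]}, {"aperture": 0.0579, "pos": [0, 0, 0.48]}, {"aperture": 0.0579, "pos": [0, 0, 0.32]}, {"aperture": 0.0579, "pos": [0, 0, 0.128]}, {"aperture": 0.0579}]' | python3 jog.py ; python3 -c "$P"
echo '[{"aperture": 0.0579, "pos": [0, 0, 0.048]}, {"aperture": 0.0579, "pos": [0, 0, 0.048]}, {"aperture": 0.0579}]' | python3 jog.py ; python3 -c "$P"
```

```text
clock: 26.75
eef_pos: [0.5333, -0.2121, 0.2056]
tool_rot: [0.777, 0.63, 0.0, 0.001]
ft_force: [-0.6, -0.3, -1.1]
gripper_width: 0.058
finger_force: 8.8
F [-0.26 -0.26  0.96] M [-0.017 -0.018  0.016] ff,w [ 8.78 57.99] sd [0.38 0.  ]
clock: 27.32
eef_pos: [0.533, -0.2122, 0.1986]
tool_rot: [0.777, 0.63, 0.0, 0.001]
ft_force: [-0.5, 0.3, -1.2]
gripper_width: 0.058
finger_force: 8.8
F [ 0.03 -0.16  0.79] M [-0.018 -0.007 -0.02 ] ff,w [ 8.78 58.03] sd [0.29 0.  ]
```

```bash
P='from h import *
sa(3)'
for i in 1; do
echo '[{"aperture": 0.0579, "pos": [0, 0, 0.048]}, {"aperture": 0.0579, "pos": [0, 0, 0.032]}, {"aperture": 0.0579}]' | python3 jog.py |sed -n 2p; python3 -c "$P"
echo '[{"aperture": 0.0579, "pos": [0, 0, 0.032]}, {"aperture": 0.0579}]' | python3 jog.py|sed -n 2p ; python3 -c "$P"
echo '[{"aperture": 0.0579, "pos": [0, 0, 0.024]}, {"aperture": 0.0579}]' | python3 jog.py|sed -n 2p ; python3 -c "$P"
done
```

```text
eef_pos: [0.533, -0.2122, 0.1937]
eef_pos: [0.533, -0.2122, 0.1918]
eef_pos: [0.533, -0.2122, 0.1903]Traceback (most recent call last):
  File "<string>", line 2, in <module>
    sa(3)
    ~~^^^
  File "h.py", line 37, in sa
    L.append(np.r_[q.apply(s['ft_force']),q.apply(s['wrist_torque']),s['finger_force'],s['gripper_width']*1e3]);r.capture('wrist')
                                                                                                                ~~~~~~~~~^^^^^^^^^
ValueError: 200 camera calls are used up
Traceback (most recent call last):
  File "h.py", line 37, in sa
    L.append(np.r_[q.apply(s['ft_force']),q.apply(s['wrist_torque']),s['finger_force'],s['gripper_width']*1e3]);r.capture('wrist')
                                                                                                                ~~~~~~~~~^^^^^^^^^
ValueError: 200 camera calls are used up
Traceback (most recent call last):
  File "h.py", line 37, in sa
    L.append(np.r_[q.apply(s['ft_force']),q.apply(s['wrist_torque']),s['finger_force'],s['gripper_width']*1e3]);r.capture('wrist')
                                                                                                                ~~~~~~~~~^^^^^^^^^
ValueError: 200 camera calls are used up
```

```bash
P='from h import *
st()'
python3 -c "$P"
echo '[{"aperture": 0.0579, "pos": [0, 0, 0.016]}, {"aperture": 0.0579}]' | python3 jog.py|sed -n 2p ; python3 -c "$P"
echo '[{"aperture": 0.0579, "pos": [0, 0, 0.016]}, {"aperture": 0.0579}]' | python3 jog.py|sed -n 2p ; python3 -c "$P"
echo '[{"aperture": 0.0579, "pos": [0, 0, 0.016]}, {"aperture": 0.0579}]' | python3 jog.py|sed -n 2p ; python3 -c "$P"
```

```text
Ft [ 0.11 -0.05  1.05] Mt [-0.028 -0.024  0.051] ff 8.78 w 58.33
eef_pos: [0.5331, -0.2122, 0.1893]
Ft [-1.13 -0.5   0.26] Mt [0.036 0.017 0.02 ] ff 8.78 w 58.22
eef_pos: [0.533, -0.2122, 0.1883]
Ft [-0.52 -0.6   0.37] Mt [0.021 0.047 0.036] ff 8.78 w 57.82
eef_pos: [0.5331, -0.2122, 0.1873]
Ft [ 0.23 -0.66  0.72] Mt [0.028 0.003 0.019] ff 8.78 w 58.2
```

```bash
P='from h import *
st()'
echo '[{"aperture": 0.0579, "pos": [0, 0, 0.016]}, {"aperture": 0.0579}]' | python3 jog.py|sed -n 2p ; python3 -c "$P"
echo '[{"aperture": 0.0579, "pos": [0, 0, 0.016]}, {"aperture": 0.0579}]' | python3 jog.py|sed -n 2p ; python3 -c "$P"
echo '[{"aperture": 0.0579, "pos": [0, 0, 0.016]}, {"aperture": 0.0579}]' | python3 jog.py|sed -n 2p ; python3 -c "$P"
echo '[{"aperture": 0.0579, "pos": [0, 0, 0.008]}, {"aperture": 0.0579}]' | python3 jog.py|sed -n 2p ; python3 -c "$P"
```

```text
eef_pos: [0.5331, -0.2122, 0.1863]
Ft [ 0.44  0.6  -0.4 ] Mt [-0.03   0.011  0.011] ff 8.78 w 57.74
eef_pos: [0.5331, -0.2122, 0.1853]
Ft [0.42 0.06 0.77] Mt [-0.01  -0.002  0.037] ff 8.78 w 58.23
eef_pos: [0.5331, -0.2122, 0.1843]
Ft [ 0.53 -0.56  0.58] Mt [ 0.043  0.005 -0.006] ff 8.78 w 58.02
eef_pos: [0.5331, -0.2122, 0.1841]
Ft [ 0.93 -1.48 -0.77] Mt [ 0.056  0.013 -0.009] ff 8.79 w 57.96
```

```bash
P='from h import *
st()'
echo '[{"aperture": 0.0579, "pos": [0, 0, 0.0064]}, {"aperture": 0.0579}]' | python3 jog.py|sed -n 2p ; python3 -c "$P"
echo '[{"aperture": 0.062}, {"aperture": 0.066}, {"aperture": 0.070}, {"aperture": 0.074}, {"aperture": 0.074}]' | python3 jog.py; python3 -c "$P"
```

```text
eef_pos: [0.5332, -0.2122, 0.1839]
Ft [ 0.61 -1.7  -5.49] Mt [ 0.284  0.148 -0.008] ff 9.19 w 57.98
clock: 31.12
eef_pos: [0.5331, -0.2122, 0.1835]
tool_rot: [0.777, 0.63, 0.0, 0.001]
ft_force: [-0.5, -0.3, -0.1]
gripper_width: 0.0741
finger_force: 0.0
Ft [-0.41 -0.39  0.14] Mt [-0.002  0.023 -0.055] ff 0.0 w 74.11
```

Converted, -0.06 m is -0.96, -0.05 m is -0.8.

```bash
echo '[{"aperture": 0.08, "pos": [0, 0, -0.32]}, {"aperture": 0.08, "pos": [0, 0, -0.88]}, {"aperture": 0.08, "pos": [0, 0, -0.96]}, {"aperture": 0.05, "pos": [0.48, -0.32, -0.8]}, {"aperture": 0.03, "pos": [0.48, -0.64, -0.56]}]' | python3 jog.py >/dev/null
echo '[{"aperture": 0.025, "pos": [0.48, -0.8, -0.24]}, {"aperture": 0.025, "pos": [0.8, -0.56, 0]}, {"aperture": 0.025, "pos": [0.88, 0, 0], "turn_vec": [-0.1, 0, 0]}, {"aperture": 0.025, "pos": [0.88, 0, 0], "turn_vec": [-0.15, 0, 0]}, {"aperture": 0.025, "pos": [0.88, 0, 0], "turn_vec": [-0.15, 0, 0]}]' | python3 jog.py ;
python3 -c "
from h import *
M=Rlid();go(np.array([.355,.1862,.3921]),M);go(SEAT-.1785*M[:,2],M)"
```

```text
clock: 32.38
eef_pos: [0.4532, 0.118, 0.4202]
tool_rot: [0.761, 0.617, 0.128, 0.157]
ft_force: [1.0, -1.7, -0.5]
gripper_width: 0.0253
finger_force: 0.0
pos [0.4532 0.118  0.4202] q [ 0.24 -0.45  1.93 -0.18  1.29  0.47] t 32.38 w 0.0253
dtool [ 0.0464 -0.1123 -0.0179] rotvec [-1.499e-01 -1.800e-03 -1.000e-04]
pos [0.4532 0.118  0.4202] q [ 0.24 -0.45  1.93 -0.18  1.29  0.47] t 32.38 w 0.0253
dtool [ 0.0461 -0.0987  0.0744] rotvec [-1.499e-01 -1.800e-03 -1.000e-04]
```

Converted, -0.04 m is -0.64, 0.023 m is 0.368.

```bash
echo '[{"aperture": 0.025, "pos": [0.368, 0, 0], "turn_vec": [-0.15, -0.0018, 0]}, {"aperture": 0.025, "pos": [0.368, -0.64, 0]}, {"aperture": 0.025, "pos": [0, -0.64, 0]}, {"aperture": 0.025}, {"aperture": 0.025}]' | python3 jog.py >/dev/null
python3 -c "
from h import *
M=Rlid();go(np.array([.355,.1862,.3921]),M);go(SEAT-.1785*M[:,2],M);st()"
```

```text
pos [0.3968 0.1753 0.3778] q [ 0.44 -0.54  2.07 -0.35  1.18  0.71] t 33.0 w 0.0252
dtool [ 0.002  -0.0292 -0.0348] rotvec [-0.0052  0.001   0.0004]
pos [0.3968 0.1753 0.3778] q [ 0.44 -0.54  2.07 -0.35  1.18  0.71] t 33.0 w 0.0252
dtool [ 0.002  -0.029   0.0585] rotvec [-0.0052  0.001   0.0004]
Ft [-0.31 -0.15 -0.09] Mt [0.212 0.021 0.051] ff 0.0 w 25.2
```

Converted, -0.0295 m is -0.472, 0.018 m is 0.288.

```bash
echo '[{"aperture": 0.025, "pos": [0.032, -0.472, 0.24], "turn_vec": [-0.005, 0.001, 0]}, {"aperture": 0.022, "pos": [0, 0, 0.288]}, {"aperture": 0.022, "pos": [0, 0, 0.208]}, {"aperture": 0.022}]' | python3 jog.py >/dev/null
python3 -c "
from h import *
M=Rlid();go(np.array([.355,.1862,.3921]),M);go(SEAT-.1785*M[:,2],M);st()"
```

```text
pos [0.3969 0.1771 0.3215] q [ 0.45 -0.52  2.15 -0.37  1.09  0.76] t 33.5 w 0.0219
dtool [ 0.0001  0.0008 -0.0827] rotvec [-0.0028  0.0024  0.0001]
pos [0.3969 0.1771 0.3215] q [ 0.45 -0.52  2.15 -0.37  1.09  0.76] t 33.5 w 0.0219
dtool [0.0001 0.0007 0.0107] rotvec [-0.0028  0.0024  0.0001]
Ft [ 0.57 -1.33  0.15] Mt [ 0.221  0.025 -0.032] ff 0.0 w 21.95
```

```bash
P='from h import *
st()'
echo '[{"aperture": 0.020, "pos": [0, 0, 0.08], "turn_vec": [-0.0028, 0.0024, 0]}, {"aperture": 0.020, "pos": [0, 0, 0.048]}, {"aperture": 0.020}]' | python3 jog.py >/dev/null; python3 -c "$P"
echo '[{"aperture": 0.018, "pos": [0, 0, 0.024]}, {"aperture": 0.018}]' | python3 jog.py >/dev/null; python3 -c "$P"
echo '[{"aperture": 0.016, "pos": [0, 0, 0.016]}, {"aperture": 0.016}]' | python3 jog.py >/dev/null; python3 -c "$P;M=Rlid();go(SEAT-.1785*M[:,2],M)"
```

```text
Ft [-0.42 -0.16 -0.  ] Mt [0.232 0.012 0.009] ff 0.0 w 19.83
Ft [-0.56  0.08  0.02] Mt [ 0.234  0.049 -0.011] ff 0.0 w 18.2
Ft [ 0.5  -0.58  0.45] Mt [0.247 0.061 0.015] ff 0.0 w 15.78
pos [0.4016 0.1763 0.3126] q [ 0.44 -0.51  2.15 -0.37  1.06  0.76] t 34.38 w 0.0158
dtool [-0.0001  0.0013  0.0006] rotvec [ 0.0007 -0.0013  0.001 ]
```

```bash
P='from h import *
st()'
echo '[{"aperture": 0.013, "pos": [0, 0.008, 0]}, {"aperture": 0.013}]' | python3 jog.py >/dev/null; python3 -c "$P"
echo '[{"aperture": 0.012}, {"aperture": 0.012}]' | python3 jog.py >/dev/null; python3 -c "$P"
echo '[{"aperture": 0.0115}, {"aperture": 0.0115}]' | python3 jog.py >/dev/null; python3 -c "$P"
```

```text
Ft [ 0.67 -0.02  0.34] Mt [0.271 0.013 0.036] ff 0.0 w 12.96
Ft [ 0.54  0.72 -0.12] Mt [ 0.258 -0.049 -0.017] ff 0.0 w 12.06
Ft [-1.33  0.17 -0.03] Mt [ 0.407  0.055 -0.01 ] ff 0.36 w 11.45
```

```bash
P='from h import *
st()'
echo '[{"aperture": 0.011}, {"aperture": 0.011}]' | python3 jog.py >/dev/null; python3 -c "$P"
echo '[{"aperture": 0.0105}, {"aperture": 0.0105}]' | python3 jog.py >/dev/null; python3 -c "$P"
echo '[{"aperture": 0.010}, {"aperture": 0.010}]' | python3 jog.py >/dev/null; python3 -c "$P"
```

```text
Ft [ 0.   -1.05 -1.19] Mt [0.382 0.028 0.001] ff 0.44 w 10.86
Ft [-0.61 -1.24  0.38] Mt [0.368 0.004 0.028] ff 0.44 w 10.24
Ft [ 0.12 -1.98 -0.02] Mt [ 0.457 -0.017  0.01 ] ff 0.51 w 9.66
```

```bash
P='from h import *
st()'
echo '[{"aperture": 0.0095}, {"aperture": 0.0095}]' | python3 jog.py >/dev/null; python3 -c "$P"
echo '[{"aperture": 0.009}, {"aperture": 0.009}]' | python3 jog.py 20 >/dev/null; python3 -c "$P"; echo '[{"aperture": 0.009}]' | python3 jog.py >/dev/null;python3 -c "$P"
```

```text
Ft [ 0.33 -0.04 -0.83] Mt [ 0.458 -0.052 -0.039] ff 9.38 w 9.68
Ft [ 0.05 -1.3  -1.75] Mt [ 0.548 -0.093  0.051] ff 18.77 w 9.25
Ft [-0.87 -0.48 -2.69] Mt [ 0.441 -0.077 -0.028] ff 18.81 w 9.52
```

```bash
P='from h import *
st()'
echo '[{"aperture": 0.009, "pos": [0, -0.0048, -0.0032]}, {"aperture": 0.009}]' | python3 jog.py >/dev/null; python3 -c "$P"; echo '[{"aperture": 0.009, "pos": [0, -0.0048, -0.0032]}, {"aperture": 0.009}]' | python3 jog.py >/dev/null;python3 -c "$P"; echo '[{"aperture": 0.009, "pos": [0, 0, -0.0048]}, {"aperture": 0.009}]' | python3 jog.py >/dev/null;python3 -c "$P"
```

```text
Ft [-0.06 -0.2   0.55] Mt [ 0.364  0.032 -0.048] ff 18.58 w 9.44
Ft [-0.41 -0.42  0.69] Mt [0.325 0.018 0.053] ff 18.58 w 9.55
Ft [ 0.48 -0.15  0.63] Mt [ 0.354 -0.002  0.026] ff 18.58 w 9.44
```

```bash
P='from h import *
st()'
echo '[{"aperture": 0.009, "pos": [0, 0, -0.008]}, {"aperture": 0.009, "pos": [0, 0, -0.008]}, {"aperture": 0.009}]' | python3 jog.py >/dev/null; python3 -c "$P"; echo '[{"aperture": 0.009, "pos": [0, 0, -0.016]}, {"aperture": 0.009, "pos": [0, 0, -0.016]}, {"aperture": 0.009}]' | python3 jog.py >/dev/null;python3 -c "$P"; echo '[{"aperture": 0.009, "pos": [0, 0, -0.032]}, {"aperture": 0.009, "pos": [0, 0, -0.032]}, {"aperture": 0.009}]' | python3 jog.py >/dev/null;python3 -c "$P"; echo '[{"aperture": 0.009, "pos": [0, 0, -0.048]}, {"aperture": 0.009, "pos": [0, 0, -0.048]}, {"aperture": 0.009, "pos": [0, 0, -0.048]}, {"aperture": 0.009, "pos": [0, 0, -0.048]}]' | python3 jog.py >/dev/null;python3 -c "$P"
```

```text
Ft [ 0.81 -1.23  1.36] Mt [0.388 0.005 0.033] ff 18.58 w 9.27
Ft [-0.05 -0.08  0.2 ] Mt [0.319 0.022 0.059] ff 18.59 w 9.48
Ft [0.   0.67 0.46] Mt [0.337 0.082 0.001] ff 18.6 w 9.21
Ft [-1.11 -1.65  0.92] Mt [ 0.351 -0.037  0.039] ff 18.61 w 9.56
```

```bash
echo '[{"aperture": 0.009, "pos": [0, 0, -0.24]}, {"aperture": 0.009, "pos": [0, 0, -0.32]}, {"aperture": 0.009, "pos": [0, 0.48, -0.32]}, {"aperture": 0.009, "pos": [0, 0.8, 0]}, {"aperture": 0.009, "pos": [-0.16, 0.64, 0]}]' | python3 jog.py >/dev/null
echo '[{"aperture": 0.009, "pos": [-0.72, 0, 0], "turn_vec": [0.1, 0, 0]}, {"aperture": 0.009, "pos": [-0.8, 0, 0], "turn_vec": [0.15, 0, 0]}, {"aperture": 0.009, "pos": [-0.8, 0, 0], "turn_vec": [0.15, 0, 0]}, {"aperture": 0.009, "pos": [-0.8, 0, 0], "turn_vec": [0.15, 0, 0]}, {"aperture": 0.009, "pos": [-0.8, 0, 0]}]' | python3 jog.py; python3 -c "
from h import *
M=Rlid(YAW,0);go(np.array([.449,-.195,.215]),M);st()"
```

```text
clock: 40.12
eef_pos: [0.4092, -0.0874, 0.4403]
tool_rot: [0.776, 0.63, 0.003, 0.002]
ft_force: [1.9, 0.1, -0.9]
gripper_width: 0.0091
finger_force: 18.7
pos [ 0.4092 -0.0874  0.4403] q [-0.27 -0.47  1.9   0.    1.71 -0.07] t 40.12 w 0.0091
dtool [-0.0975  0.0594  0.2256] rotvec [ 0.0072 -0.0011  0.002 ]
Ft [0.5  1.83 0.87] Mt [-0.029 -0.008 -0.041] ff 18.7 w 9.12
```

Converted, 0.055 m is 0.88, -0.05 m is -0.8.

```bash
echo '[{"aperture": 0.009, "pos": [-0.72, 0.48, 0], "turn_vec": [0.007, 0, 0]}, {"aperture": 0.009, "pos": [-0.8, 0.48, 0.32]}, {"aperture": 0.009, "pos": [0, 0, 0.8]}, {"aperture": 0.009, "pos": [0, 0, 0.88]}, {"aperture": 0.009, "pos": [0, 0, 0.8]}]' | python3 jog.py >/dev/null
echo '[{"aperture": 0.009, "pos": [0, 0, 0.48]}, {"aperture": 0.009, "pos": [0, 0, 0.16]}, {"aperture": 0.009}]' | python3 jog.py; python3 -c "
from h import *
M=Rlid(YAW,0);go(np.array([.449,-.195,.20]),M);st()"
```

```text
clock: 41.12
eef_pos: [0.4499, -0.1913, 0.2256]
tool_rot: [0.776, 0.63, 0.001, 0.001]
ft_force: [-0.4, 0.2, 0.1]
gripper_width: 0.0093
finger_force: 18.7
pos [ 0.4499 -0.1913  0.2256] q [-0.45 -0.19  2.04  0.    1.29 -0.25] t 41.12 w 0.0093
dtool [-0.0038 -0.0001  0.0256] rotvec [ 0.0027 -0.0005  0.0019]
Ft [ 0.11 -0.4  -0.1 ] Mt [ 0.037  0.007 -0.002] ff 18.72 w 9.28
```

```bash
P='from h import *
st()'
echo '[{"aperture": 0.009, "pos": [-0.064, 0, 0.16], "turn_vec": [0.0027, 0, 0]}, {"aperture": 0.009, "pos": [0, 0, 0.16]}, {"aperture": 0.009, "pos": [0, 0, 0.096]}, {"aperture": 0.009}]' | python3 jog.py|sed -n 2p; python3 -c "$P"
echo '[{"aperture": 0.009, "pos": [0, 0, 0.024]}, {"aperture": 0.009, "pos": [0, 0, 0.024]}, {"aperture": 0.009}]' | python3 jog.py|sed -n 2p; python3 -c "$P"
echo '[{"aperture": 0.009, "pos": [0, 0, 0.016]}, {"aperture": 0.009}]' | python3 jog.py|sed -n 2p; python3 -c "$P"
echo '[{"aperture": 0.009, "pos": [0, 0, 0.016]}, {"aperture": 0.009}]' | python3 jog.py|sed -n 2p; python3 -c "$P"
```

```text
eef_pos: [0.4487, -0.1952, 0.1982]
Ft [ 0.23 -0.23  1.44] Mt [-0.055 -0.053 -0.004] ff 18.74 w 9.51
eef_pos: [0.4488, -0.1952, 0.1957]
Ft [0.55 0.15 1.67] Mt [ 0.012 -0.025  0.041] ff 18.74 w 9.25
eef_pos: [0.4488, -0.1952, 0.1947]
Ft [0.33 0.58 0.87] Mt [-0.014 -0.03   0.001] ff 18.74 w 9.32
eef_pos: [0.4488, -0.1952, 0.1936]
Ft [0.66 0.13 1.  ] Mt [-0.02  -0.008  0.052] ff 18.74 w 9.69
```

```bash
P='from h import *
st()'
echo '[{"aperture": 0.009, "pos": [0, 0, 0.016]}, {"aperture": 0.009}]' | python3 jog.py|sed -n 2p; python3 -c "$P"
echo '[{"aperture": 0.009, "pos": [0, 0, 0.0112]}, {"aperture": 0.009}]' | python3 jog.py|sed -n 2p; python3 -c "$P"
echo '[{"aperture": 0.009, "pos": [0, 0, 0.0112]}, {"aperture": 0.009}]' | python3 jog.py|sed -n 2p; python3 -c "$P"
```

```text
eef_pos: [0.4488, -0.1952, 0.1928]
Ft [0.34 0.21 0.31] Mt [-0.032 -0.029 -0.042] ff 18.8 w 9.38
eef_pos: [0.4489, -0.1953, 0.1927]
Ft [ 1.7  -5.21 -9.09] Mt [0.81  0.253 0.012] ff 20.0 w 9.66
eef_pos: [0.449, -0.1953, 0.1927]
Ft [  3.24 -10.01 -19.22] Mt [ 1.752  0.455 -0.018] ff 21.19 w 9.52
```

Touchdown at 0.1927, as predicted. Unload, release, and withdraw.

```bash
P='from h import *
st()'
echo '[{"aperture": 0.009, "pos": [0, 0, -0.0192]}, {"aperture": 0.009}]' | python3 jog.py|sed -n 2p; python3 -c "$P"
echo '[{"aperture": 0.013}, {"aperture": 0.018}, {"aperture": 0.024}, {"aperture": 0.024}]' | python3 jog.py; python3 -c "$P"
echo '[{"aperture": 0.024, "pos": [0, 0, -0.16]}, {"aperture": 0.024, "pos": [0, 0, -0.48]}, {"aperture": 0.024, "pos": [0, 0, -0.8]}, {"aperture": 0.024, "pos": [0, 0, -0.8]}, {"aperture": 0.024, "pos": [0, 0, -0.8]}]' | python3 jog.py
echo '[{"aperture": 0.024, "pos": [0, 0, -0.32]}, {"aperture": 0.024}, {"aperture": 0.024}, {"aperture": 0.024}]' | python3 jog.py; python3 -c "$P"
```

```text
eef_pos: [0.4489, -0.1952, 0.1927]
Ft [ 1.03 -1.56 -3.57] Mt [ 0.264  0.109 -0.082] ff 19.28 w 9.4
clock: 44.0
eef_pos: [0.4488, -0.1952, 0.1924]
tool_rot: [0.776, 0.63, 0.0, -0.0]
ft_force: [-0.5, -0.0, -0.1]
gripper_width: 0.0241
finger_force: 0.0
Ft [-0.13 -0.51  0.14] Mt [0.023 0.048 0.012] ff 0.0 w 24.15
clock: 44.62
eef_pos: [0.4485, -0.1952, 0.385]
tool_rot: [0.776, 0.63, 0.0, 0.0]
ft_force: [0.4, -0.5, -1.6]
gripper_width: 0.0242
finger_force: 0.0
clock: 45.12
eef_pos: [0.4488, -0.1954, 0.401]
tool_rot: [0.776, 0.63, -0.0, -0.001]
ft_force: [0.6, -0.1, -0.1]
gripper_width: 0.0242
finger_force: 0.0
Ft [-0.    0.58  0.08] Mt [-0.009 -0.    -0.033] ff 0.0 w 24.23
```

```bash
python3 -c "
from cell import r
print(r.hand_in())"
```

```text
the job is handed in; nothing more can be done
None
```

I laid the vent cover vents up in the tray and then the filter cartridge beside it, and handed the job in at about 45 s. I had used all 200 camera calls by then, so both placings, and the lid being shut when the cartridge came out, were judged by force and position only.

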